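# Start the table press and hold its run button

### The arm

A 7-joint arm with a two-finger parallel gripper is mounted at the origin on the work surface. World frame = base frame: x ahead of the robot, y to its left, z up, the work surface at z = 0. Lengths are in m, angles in degrees, forces in N, time in s.
With the tool pointing down it reaches from about 0.425 to 0.8 m from the base axis. Payload 8.3 kg.
Tool frame: the origin (TCP) lies midway between the tips of the shut fingers; the grasp point (between the pads) lies 19 mm behind it (env.hold_point_z is the z of the grasp point in the tool frame, in m); z points along the fingers, y is the line along which they close (so a half turn about z gives the same grasp; the last joint's range is limited). The gripper opens to 85 mm and grips with 20 to 120 N. Pads are 22 mm wide; open, the fingers measure 114 mm over their backs; the gripper's body (76 mm by 85 mm) begins 54 mm behind the grasp point. The pads swing forward as they close: fully open they stand 13 mm farther back than shut.
Start: joints at [-70.411, 21.967, 0.94, 78.501, -0.361, 79.538, -2.664], TCP at [0.246, 0.574, 0.231] pointing down, gripper open.
Joint ranges: [-169.22, 169.22], [-14.56, 117.87], [-87.37, 89.26], [10.42, 133.3], [-82.24, 262.24], [0.94, 117.77], [-172.7, 172.7]. Speed limits (degrees/s): [136.94, 136.94, 172.46, 172.46, 180, 180, 180].

### API

Orientations are given as a 3x3 rotation matrix whose columns are the frame's x, y, z axes.
In Python, from workcell import env gives the robot as it stands. The module is installed in compiled form; this text tells all that it offers.
- The arm moves only by the tool arm_command, never from a script. Its argument "increments" is a list that holds one entry, the list of rows, each a list of 7 numbers: the shift along the tool's x, y, z in m, then the turn, a rotation vector about the tool's x, y, z in degrees, then the opening, from 0 (shut) to 1 (fully open). A call has 1 to 10 rows; each row shifts and turns the commanded pose from where the row before left it, along the tool's axes as they then stand; what a row does not reach is not made up. A row lasts 1/8 s, in which the tool goes at most 62.5 mm and 10.7 degrees, less where a joint would pass 70% of its speed; a pose out of reach is approached as far as the arm can. A call with a gripper value outside its range is refused whole. The fingers move at their own pace and stop on an object; "force" is the grip in N (left out, the last holds). Time passes only in rows, so rows that do not move let the fingers close. It gives the time, the measured TCP pose, the force, the opening and the grip force at its end, in the units of the state.
- env.get_obs(): the state, without advancing time (a new reading comes with each control period).
- env.capture(name): name is "scene" or "top"; returns a dict with "pixels" (420x560x3 uint8, red, green, blue), "range_z" (420x560 float32, m along the optical axis (not along the pixel's ray), 0 where there is no reading), "K" (3x3 intrinsics, pixels), "rvec" (rotation vector, rad) and "tvec" (3), from world to camera coordinates, as OpenCV has them. Camera axes: x right, y down, z forward; pixel columns grow to the right and rows downward; lengths in m; the calibration is good to about 2 mm. A picture is of the moment at which its call begins.
- env.sign_off(): hands the job in; it is judged then, once.
The state is a dict: "time": time; "q": joint angles; "qd": joint speeds; "joint_efforts": joint torques, N m; "position": TCP position; "eef_rot": TCP orientation; "contact_force": force on the tool from outside, world axes, zero at the start; "ft_torque": the same for the moment, N m; "finger_gap": opening from 0.0 (shut) to 1.0 (fully open); "grip_force": force on a finger pad.
Only numpy, scipy, OpenCV 4.12 (cv2) and the standard library are available. Lean on these libraries where they do the work, as an engineer would, in place of code of your own. Each camera call takes 0.05 s, during which the arm holds its last target. There are 200 camera calls.

### The job

Start the printing press from its control desk, using only your fingertips: first press the blue-marked end of the white rocker fully down so that the press is switched on, then push the yellow square key fully in so that it stays in, then press the green round button fully down and keep it down; the program finishes while still holding the green button down. Take them in that order, do not touch the red mushroom stop button, and leave the jar, the tin and the ink roller where they stand.

Things in the scene. Friction and masses are not known exactly. Their poses are not given: they have to be found in the camera images.
- desk: Grey fixed control desk, a box 150 (x) by 360 (y) by 55 mm high; origin at the centre of its underside; z up, x away from the robot (yaw within 0.4 rad), y along its length. On its top in one row along y at -120, -40, 40, 120 mm stand the white rocker, yellow key, green button and red stop, in any order, turned like the desk, each on a black bezel up to 80 (x) by 56 mm.
- rocker_on (a point): Point to press: on the upper face of the white rocker paddle, at its blue-marked (on) end, 24 mm from the pivot. The paddle is a flat bar 70 (desk x) by 32 (desk y) by 10 mm; the blue end is the one away from the robot and stands up at the start (paddle tilted 0.2 rad). The point moves with the paddle, from about 85 to 75 mm above the table when fully on.
- rocker_pivot (a point): Pivot of the white rocker, the centre of its paddle, 75 mm above the table; does not move.
- rocker (a joint): Angle of the white rocker: 0 = off (blue end up), 0.4 rad = on (blue end fully down, against its stop). No spring: it has friction (about 2 N at rocker_on) and stays where it is left. Starts near 0.
- latch_top (a point): Centre of the top face of the yellow square key, 36 by 36 mm, 79 mm above the table when out (16 mm above its bezel); moves with the key.
- latch (a joint): How far the yellow key is pushed in: 0 = out, 0.008 m = fully in, against its stop. No spring: about 4 N moves it, and it stays where it is left. Starts within 1 mm of out.
- run_top (a point): Centre of the top face of the green round run button, 36 mm across, 79 mm above the table when up (16 mm above its bezel); moves with the button.
- run (a joint): How far the green button is pressed: 0 = up, 0.007 m = fully down, against its stop. A spring returns it; about 0.6 N starts it and 5 N holds it fully down.
- stop_top (a point): Centre of the top of the red mushroom stop button, 40 mm across, 81 mm above the table; not to be touched.
- stop (a joint): How far the red stop button is pressed: 0 = up, 0.006 m = fully down; sprung.
- stop_base: The red mushroom stop button with its black bezel (56 by 56 by 8 mm); origin at the centre of its underside, on the desk top.
- run_base: The green run button with its black bezel (56 by 56 by 8 mm); origin at the centre of its underside, on the desk top. The press that it runs is fixed to the right of the desk, wholly at y below -0.29 m and up to 185 mm high: keep clear of it.
- jar: Loose amber ink jar with black cap, 60 mm across, 75 mm high, standing on the table behind the desk; origin at the centre of its underside.
- tin: Loose steel ink tin with blue label, 56 mm across, 60 mm high, standing on the table on the robot's side of the desk; origin at the centre of its underside.
- brayer: Loose hand ink roller lying on the table behind the desk: black roller 40 mm across and 90 mm long, wooden handle along its -x, 195 mm long over all and 40 mm high; origin on the table under the roller's middle.

How it is judged (in metres and radians):
On the way, in this order (a step that is already met when the one before it is completed fails the run):
1. the white rocker is switched on (value of joint rocker above 0.33 rad and value of joint latch below 0.0065 m), for 0.1 s.
2. the yellow key is pushed in (value of joint rocker above 0.33 rad and value of joint latch above 0.0065 m), for 0.1 s.
3. the green button is held down by the fingers (all of step 2 and value of joint run above 0.0052 m and contact force between the fingers and run_base above 1.5 N), for 0.3 s.
At the end, for the whole second after the job is handed in: Rocker beyond 0.33 of 0.4 rad, yellow key more than 6.5 of 8 mm in, green button held more than 5.2 of 7 mm down by the fingers with more than 1.5 N, red stop not pressed, jar, tin and ink roller within 20 mm of where they stood (all of step 3 and value of joint stop below 0.0015 m and not (distance of jar from where it was at the start of the episode above 0.02 m) and not (distance of tin from where it was at the start of the episode above 0.02 m) and not (distance of brayer from where it was at the start of the episode above 0.02 m)); the arm keeps its last pose, push and grip.
It fails at once if the red stop button was touched (more than 0.5 N, or pressed 1.5 mm) (contact force between any of the fingers, the arm and stop_base above 0.5 N or value of joint stop above 0.0015 m).
It fails at once if the yellow key was pushed in (3 mm) before the rocker was on (value of joint rocker below 0.33 rad and value of joint latch above 0.003 m).
It fails at once if the green button was pressed (3 mm) before the rocker was on and the yellow key in ((value of joint rocker below 0.33 rad or value of joint latch below 0.0065 m) and value of joint run above 0.003 m).
It fails at once if the jar, tin or ink roller was lifted, carried or pushed away (20 mm) (distance of any of jar, tin, brayer from where it was at the start of the episode above 0.02 m).
It also fails if it takes over 38 s, if anything falls off the work surface, if the arm or the gripper's body presses on something with over 40 N, if the wrist force passes 120 N, or if a joint passes its speed limit or range.

## Working session

There is one attempt and no reset: what is moved stays moved. The work goes in short steps, Python scripts to look and compute and a tool call to move; the robot and the scene stay as the last step left them, time stands still between calls to the robot, and variables do not carry over. Pictures are saved under pics/ and viewed, at most 10 in all, crops included, and the job is handed in when it is done.

Besides the shell and the picture viewer there is one more tool, called after "Call:" in YAML: its name, and indented under it one key for each argument. arm_command: Moves the arm, as the interface text tells. Its arguments: {"type":"object","properties":{"increments":{"type":"array","items":{"type":"array","items":{"type":"array","items":{"type":"number"}}}},"force":{"type":"number"}},"required":["increments"]}

```bash
mkdir -p pics; cat > h.py <<'E'
import numpy as np, cv2
from workcell import env
def cap(n):
    c=env.capture(n); R=cv2.Rodrigues(np.array(c["rvec"],float))[0]; t=np.array(c["tvec"],float).ravel(); K=np.array(c["K"])
    z=c["range_z"]; v,u=np.indices(z.shape)
    p=np.stack([(u-K[0,2])/K[0,0]*z,(v-K[1,2])/K[1,1]*z,z],-1)
    w=(p-t)@R
    w[z==0]=np.nan
    return c["pixels"],w
E
python3 - <<'E'
from h import *
for n in("top","scene"):
    im,w=cap(n); cv2.imwrite(f"pics/{n}0.png",im[...,::-1]); np.savez(f"{n}0.npz",im=im,w=w)
o=env.get_obs(); print({k:np.round(v,3).tolist() for k,v in o.items()})
E
```

```text
{'time': 0.1, 'q': [-70.411, 22.011, 0.937, 78.557, -0.362, 79.539, -2.663], 'qd': [0.033, -0.205, 0.079, -0.162, -0.029, 0.051, 0.029], 'joint_efforts': [0.003, -62.913, 0.847, -37.275, 0.017, 0.01, -0.0], 'position': [0.246, 0.574, 0.23], 'eef_rot': [[-0.919, 0.394, -0.001], [0.394, 0.919, -0.002], [-0.0, -0.002, -1.0]], 'contact_force': [-0.195, -0.345, -0.003], 'ft_torque': [-0.002, 0.04, -0.038], 'grip_force': 0.0, 'finger_gap': 0.999}
```

View pics/top0.png

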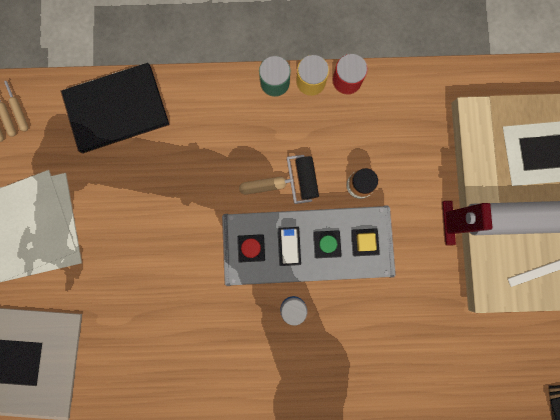

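View pics/scene0.png

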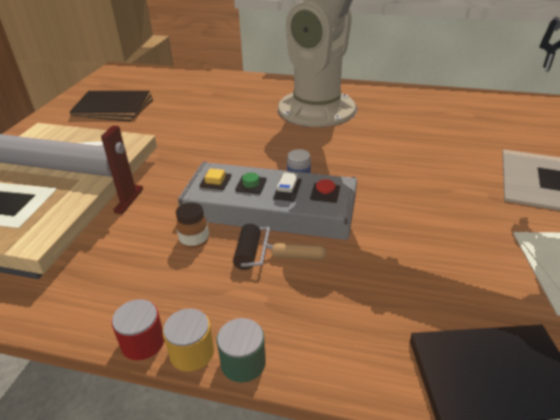

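The top view has +x up and +y left. From left to right it shows the red stop (251,248), white rocker (290,246) with its blue end at the top (289,232), green (328,244) and yellow (367,242). The tin is at (293,311), the brayer at (300,180) and the jar at (364,182). Next I measure them.

```bash
python3 - <<'E'
from h import *
for n in("top","scene"):
    d=np.load(f"{n}0.npz"); im,w=d["im"],d["w"]; hsv=cv2.cvtColor(im,cv2.COLOR_RGB2HSV); H,S,V=[hsv[...,i].astype(int) for i in range(3)]
    z=w[...,2]; on=(z>.066)&(z<.1)&(w[...,0]>.3)
    box={"top":(225,205,395,285),"scene":(185,160,357,212)}[n]
    m=np.zeros(z.shape,bool); m[box[1]:box[3],box[0]:box[2]]=1; on&=m
    pts={}
    for k,c in dict(red=((H<8)|(H>172))&(S>130),yellow=(H>20)&(H<35)&(S>120),green=(H>45)&(H<85)&(S>100),blue=(H>100)&(H<130)&(S>100),white=(S<70)&(V>150)).items():
        q=w[on&c]; 
        if len(q): pts[k]=(q.min(0)+q.max(0))/2; print(n,k,len(q),np.round(np.nanmedian(q,0),4),np.round(q.min(0),4),np.round(q.max(0),4))
    q=w[m&(z>.045)&(z<.06)]; r=cv2.minAreaRect((q[:,:2]*1000).astype(np.float32)); print("desk",r,np.median(q[:,2]))
    A=np.array([pts["red"],pts["yellow"]]); d_=A[1]-A[0]; print("yaw",np.degrees(np.arctan2(d_[0],-d_[1])),np.linalg.norm(d_[:2]))
E
```

```text
top red 291 [0.5081 0.1109 0.0812] [0.4894 0.0925 0.0755] [0.5265 0.1298 0.0857]
top yellow 319 [ 0.513  -0.1278  0.0781] [ 0.496  -0.1477  0.0669] [ 0.5314 -0.1105  0.0822]
top green 240 [ 0.5114 -0.0483  0.0791] [ 0.4947 -0.0659  0.0683] [ 0.5278 -0.0311  0.0826]
top blue 64 [0.5381 0.0321 0.0849] [0.5319 0.0218 0.075 ] [0.545  0.0406 0.088 ]
top white 434 [0.5057 0.0304 0.0797] [0.4764 0.015  0.0723] [0.5438 0.0468 0.0881]
desk ((511.5879211425781, -10.2154541015625), (152.27931213378906, 357.662353515625), 1.0259963274002075) 0.055347754255599346
yaw 1.3659141463670188 0.2402912970975216
scene red 202 [0.5161 0.1123 0.0818] [0.4937 0.0927 0.0662] [0.5288 0.1303 0.0855]
scene yellow 197 [ 0.5235 -0.1258  0.0784] [ 0.4993 -0.1444  0.0666] [ 0.5353 -0.1097  0.0816]
scene green 118 [ 0.52   -0.0476  0.0801] [ 0.5013 -0.0617  0.0668] [ 0.5307 -0.0323  0.0827]
scene blue 13 [0.5393 0.0317 0.0862] [0.5337 0.025  0.0834] [0.5428 0.0398 0.0879]
scene white 207 [0.5121 0.0313 0.082 ] [0.4756 0.0158 0.0751] [0.5457 0.0481 0.0886]
desk ((486.6815185546875, -9.317367553710938), (208.32919311523438, 365.69732666015625), 7.9804792404174805) 0.05625768136995053
yaw 1.4633242050752857 0.23861272371407488
```

Call:
arm_command:
  increments:
    - [[-0.032, -0.0257, 0, 0, 0, 0, 0], [-0.032, -0.0257, 0, 0, 0, 0, 0], [-0.032, -0.0257, 0, 0, 0, 0, 0], [-0.032, -0.0257, 0, 0, 0, 0, 0], [-0.032, -0.0257, 0, 0, 0, 0, 0], [-0.032, -0.0257, 0, 0, 0, 0, 0], [-0.032, -0.0257, 0, 0, 0, 0, 0], [-0.032, -0.0257, 0, 0, 0, 0, 0], [-0.032, -0.0257, 0, 0, 0, 0, 0], [-0.032, -0.0257, 0, 0, 0, 0, 0]]
  force: 40

```text
time: 1.35
position: [0.4393, 0.2109, 0.231]
eef_rot: [[-0.919, 0.394, -0.001], [0.394, 0.919, -0.0], [0.0, -0.0, -1.0]]
contact_force: [0.7, 0.0, 0.4]
finger_gap: 0.0
grip_force: 0.0
```

Call:
arm_command:
  increments:
    - [[-0.032, -0.0257, 0, 0, 0, 0, 0], [-0.032, -0.0257, 0, 0, 0, 0, 0], [-0.032, -0.0257, 0, 0, 0, 0, 0], [-0.032, -0.0257, 0, 0, 0, 0, 0], [-0.032, -0.0257, 0, 0, 0, 0, 0], [0, 0, 0.02, 0, 0, -8, 0], [0, 0, 0.02, 0, 0, -8, 0], [0, 0, 0.02, 0, 0, -7.2, 0], [0, 0, 0.02, 0, 0, 0, 0], [0, 0, 0, 0, 0, 0, 0]]

```text
time: 2.6
position: [0.5341, 0.031, 0.1496]
eef_rot: [[-1.0, 0.0, -0.004], [0.0, 1.0, -0.001], [0.004, -0.001, -1.0]]
contact_force: [0.8, -0.4, 0.3]
finger_gap: -0.0
grip_force: 0.0
```

Call:
arm_command:
  increments:
    - [[0, 0, 0.02, 0, 0, 0, 0], [0, 0, 0.02, 0, 0, 0, 0], [0, 0, 0.016, 0, 0, 0, 0], [0, 0, 0.003, 0, 0, 0, 0], [0, 0, 0.003, 0, 0, 0, 0], [0, 0, 0.003, 0, 0, 0, 0], [0, 0, 0.003, 0, 0, 0, 0], [0, 0, 0.003, 0, 0, 0, 0], [0, 0, 0, 0, 0, 0, 0]]

```text
time: 3.72
position: [0.5355, 0.0311, 0.0802]
eef_rot: [[-1.0, -0.0, -0.0], [-0.0, 1.0, -0.0], [0.0, -0.0, -1.0]]
contact_force: [0.6, 0.8, 0.5]
finger_gap: 0.004
grip_force: 0.4
```

Call:
arm_command:
  increments:
    - [[0, 0, 0.002, 0, 0, 0, 0], [0, 0, 0.002, 0, 0, 0, 0], [0, 0, 0.001, 0, 0, 0, 0], [0, 0, 0, 0, 0, 0, 0]]

```text
time: 4.22
position: [0.5362, 0.0311, 0.0761]
eef_rot: [[-1.0, -0.0, 0.001], [-0.0, 1.0, 0.0], [-0.001, 0.0, -1.0]]
contact_force: [0.4, -0.2, 8.1]
finger_gap: 0.0
grip_force: 4.0
```

Call:
arm_command:
  increments:
    - [[0, 0, 0.002, 0, 0, 0, 0], [0, 0, 0.001, 0, 0, 0, 0], [0, 0, 0, 0, 0, 0, 0], [0, 0, 0, 0, 0, 0, 0]]

```text
time: 4.72
position: [0.5364, 0.0311, 0.0753]
eef_rot: [[-1.0, 0.0, 0.002], [0.0, 1.0, 0.001], [-0.002, 0.001, -1.0]]
contact_force: [-10.0, -1.1, 30.9]
finger_gap: -0.001
grip_force: 14.1
```

Call:
arm_command:
  increments:
    - [[0, 0, -0.03, 0, 0, 0, 0], [0, 0, -0.025, 0, 0, 0, 0], [0.007, -0.04, 0, 0, 0, 0, 0], [0.007, -0.04, 0, 0, 0, 0, 0], [0.007, -0.04, 0, 0, 0, 0, 0], [0, -0.04, 0, 0, 0, 0, 0], [0, 0, 0, 0, 0, 0, 0], [0, 0, 0, 0, 0, 0, 0]]

```text
time: 5.72
position: [0.5141, -0.1282, 0.1267]
eef_rot: [[-1.0, -0.0, -0.001], [-0.0, 1.0, 0.001], [0.001, 0.001, -1.0]]
contact_force: [0.5, 0.1, 0.0]
finger_gap: -0.002
grip_force: 0.0
```

```bash
python3 - <<'E'
from h import *
im,w=cap("scene"); cv2.imwrite("pics/s1.png",cv2.resize(im[100:260,150:400],None,fx=3,fy=3)[...,::-1])
hsv=cv2.cvtColor(im,cv2.COLOR_RGB2HSV); q=w[(hsv[...,1]<70)&(hsv[...,2]>120)&(abs(w[...,0]-.51)<.036)&(abs(w[...,1]-.031)<.013)&(w[...,2]>.06)&(w[...,2]<.095)]
print(len(q),np.polyfit(q[:,0]-.51,q[:,2],1)); o=env.get_obs(); print(o["position"],o["contact_force"])
E
```

```text
285 [-0.22938886  0.08112419]
[ 0.51428788 -0.12764162  0.1267847 ] [0.15327981 0.64596398 0.03796918]
```

View pics/s1.png

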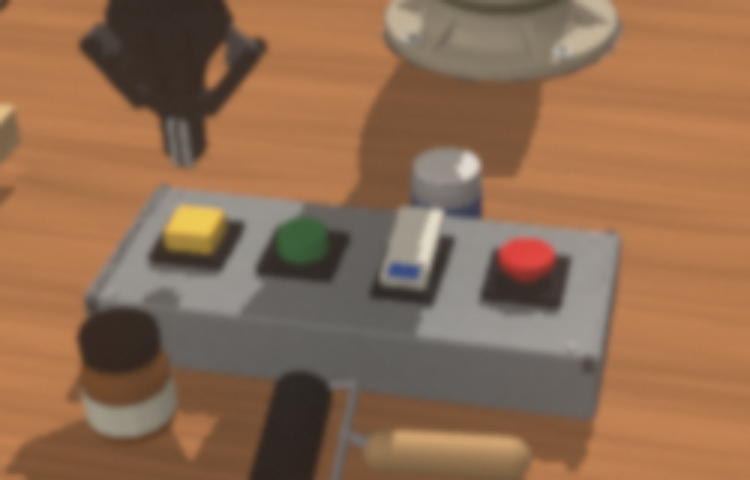

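The crop shows the rocker at (410,250) with its blue end down, and the fitted slope of -0.23 means it is on. The fingers are above the yellow key at (195,228).

Call:
arm_command:
  increments:
    - [[0, 0, 0.025, 0, 0, 0, 0], [0, 0, 0.02, 0, 0, 0, 0], [0, 0, 0.003, 0, 0, 0, 0], [0, 0, 0.003, 0, 0, 0, 0], [0, 0, 0.003, 0, 0, 0, 0], [0, 0, 0.002, 0, 0, 0, 0], [0, 0, 0, 0, 0, 0, 0]]

```text
time: 6.65
position: [0.515, -0.1288, 0.0716]
eef_rot: [[-1.0, -0.0, 0.001], [-0.0, 1.0, -0.0], [-0.001, -0.0, -1.0]]
contact_force: [1.0, 1.6, 2.3]
finger_gap: -0.005
grip_force: 1.1
```

Call:
arm_command:
  increments:
    - [[0, 0, 0.002, 0, 0, 0, 0], [0, 0, 0.001, 0, 0, 0, 0], [0, 0, 0, 0, 0, 0, 0], [0, 0, 0, 0, 0, 0, 0]]

```text
time: 7.15
position: [0.5153, -0.129, 0.0709]
eef_rot: [[-1.0, 0.0, 0.002], [0.0, 1.0, 0.001], [-0.002, 0.001, -1.0]]
contact_force: [-9.6, 4.0, 27.3]
finger_gap: -0.0
grip_force: 13.8
```

Call:
arm_command:
  increments:
    - [[0, 0, -0.025, 0, 0, 0, 0], [0, 0, -0.025, 0, 0, 0, 0], [0.001, 0.04, 0, 0, 0, 0, 0], [0.001, 0.04, 0, 0, 0, 0, 0], [0, 0, 0, 0, 0, 0, 0], [0, 0, 0, 0, 0, 0, 0]]

```text
time: 7.9
position: [0.5124, -0.0498, 0.1181]
eef_rot: [[-1.0, 0.0, -0.0], [0.0, 1.0, -0.001], [0.0, -0.001, -1.0]]
contact_force: [-0.0, 0.4, 0.1]
finger_gap: 0.0
grip_force: 0.0
```

```bash
python3 - <<'E'
from h import *
im,w=cap("scene")
f=lambda x,y,r:np.nanmedian(w[(abs(w[...,0]-x)<r)&(abs(w[...,1]-y)<r)&(w[...,2]<.1)][:,2])
print(f(.513,-.129,.01),f(.512,-.049,.01))
w0=np.load("scene0.npz")["w"];w=w0;print(f(.513,-.129,.01))
o=env.get_obs(); print(o["position"],o["contact_force"])
E
```

```text
0.07221759392870249 0.07996307927787075
0.07934852405619151
[ 0.51234389 -0.05029766  0.11816197] [ 0.30503337 -0.55832369 -0.54901438]
```

The yellow key is in, its top having dropped from 79.3 to 72.2 mm. Green is next.

Call:
arm_command:
  increments:
    - [[0, 0, 0.02, 0, 0, 0, 0], [0, 0, 0.015, 0, 0, 0, 0], [0, 0, 0.004, 0, 0, 0, 0], [0, 0, 0.003, 0, 0, 0, 0], [0, 0, 0.003, 0, 0, 0, 0], [0, 0, 0.002, 0, 0, 0, 0], [0, 0, 0.001, 0, 0, 0, 0], [0, 0, 0, 0, 0, 0, 0]]

```text
time: 8.95
position: [0.5129, -0.0493, 0.0717]
eef_rot: [[-1.0, 0.0, 0.001], [0.0, 1.0, 0.0], [-0.001, 0.0, -1.0]]
contact_force: [-6.4, -1.7, 14.6]
finger_gap: -0.0
grip_force: 7.6
```

Call:
arm_command:
  increments:
    - [[0, 0, 0.0005, 0, 0, 0, 0], [0, 0, 0, 0, 0, 0, 0], [0, 0, 0, 0, 0, 0, 0], [0, 0, 0, 0, 0, 0, 0], [0, 0, 0, 0, 0, 0, 0], [0, 0, 0, 0, 0, 0, 0]]

```text
time: 9.7
position: [0.5129, -0.0493, 0.0716]
eef_rot: [[-1.0, 0.0, 0.001], [0.0, 1.0, 0.0], [-0.001, 0.0, -1.0]]
contact_force: [-8.4, -1.9, 18.4]
finger_gap: -0.004
grip_force: 9.5
```

```bash
python3 - <<'E'
from h import *
im,w=cap("scene"); cv2.imwrite("pics/s2.png",cv2.resize(im[100:260,150:400],None,fx=3,fy=3)[...,::-1])
o=env.get_obs(); print(o["position"],o["contact_force"])
E
```

```text
[ 0.5129386  -0.04930818  0.07158477] [-9.27076632 -0.42616845 18.34556251]
```

View pics/s2.png

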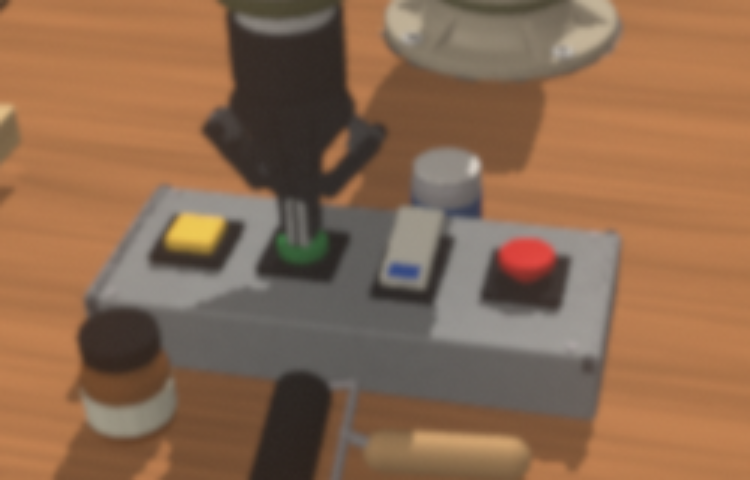

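The crop shows the fingers holding the green button down at (300,243), the yellow key in at (195,232) and the rocker on. The jar, tin and roller haven't moved.

```bash
python3 -c "
from workcell import env
print(env.sign_off())"
```

```text
the job is handed in; nothing more can be done
None
```

I handed the job in at about 10 s with the rocker on, the yellow key in and the fingers holding the green button down with about 18 N. The red stop and the loose items were not touched, and the judge's verdict was not shown.

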